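# Fetch the small pot from behind the tall stock

## Robot

A 6-joint arm with a two-finger parallel gripper is mounted at the origin on the work surface. World frame = base frame: x ahead of the robot, y to its left, z up, the work surface at z = 0. Lengths are in mm, angles in rad, forces in N, time in s.
With the tool pointing down it reaches from about 275 to 750 mm from the base axis. Payload 10.2 kg.
Tool frame: the origin (TCP) lies where the fingers leave the gripper's body, on its centre line; the fingertips stand 73 mm ahead of it and the grasp point (between the pads) lies 54 mm ahead of it; z points along the fingers, y is the line along which they close (so a half turn about z gives the same grasp; the last joint's range is limited). The gripper opens to 85 mm and grips with 20 to 120 N. Pads are 22 mm wide; open, the fingers measure 114 mm over their backs; the gripper's body (76 mm by 85 mm) begins 54 mm behind the grasp point. The pads swing forward as they close: fully open they stand 13 mm farther back than shut.
Start: joints at [-1.441, 0.313, 1.498, -0, 1.331, -0.223], TCP at [181.389, -492.676, 303.894] pointing down, gripper open.
Joint ranges: [-2.94, 2.94], [-0.97, 2.17], [0.19, 2.56], [-1.23, 4.37], [0.02, 3.11], [-2.88, 2.88]. Speed limits (rad/s): [2.39, 2.39, 3.01, 3.14, 3.14, 3.14].

## Interface

Orientations are given as a unit quaternion [w, x, y, z].
In Python, from rig import ctrl gives the robot as it stands.
- The arm moves only by the shell command python3 -m creep 'ROWS' [OPENING] [FORCE]. ROWS is JSON, a list that holds one entry, the list of rows, each a list of 6 numbers: the shift along the world's x, y, z in units of 25 mm (1.0 is 25 mm), then the turn, a rotation vector about the world's x, y, z in units of 5 degrees (1.0 is 5 degrees). In form: [[[x, y, z, ax, ay, az], ...]]. A call has 1 to 20 rows; each row is the pose to reach, as a shift and turn from the pose commanded when the call began; what a row does not reach only later rows make up. A row lasts 1/12 s, in which the tool goes at most 41.7 mm and 7.16 degrees, less where a joint would pass 70% of its speed; a pose out of reach is approached as far as the arm can. A call with a gripper value outside its range is refused whole. OPENING is the finger opening in mm, from 0 to 85.4, set as the call begins (- or left out, the last holds). The fingers move at their own pace and stop on an object; FORCE is the grip in N (left out, the last holds). Time passes only in rows, so rows that repeat a pose let the fingers close. It gives the time, the measured TCP pose, the force, the opening and the grip force at its end, in the units of the state.
- ctrl.sense(): the state, without advancing time (a new reading comes with each control period).
- ctrl.capture(name): name is "side" or "top"; returns a dict with "image" (480x640x3 uint8, red, green, blue), "fx", "fy", "cx", "cy" (pixels), "R" (3x3) and "t" (3): a world point X has camera coordinates R X + t. Camera axes: x right, y down, z forward; pixel columns grow to the right and rows downward; lengths in mm; the calibration is good to about 2 mm. A picture is of the moment at which its call begins. There is no depth.
- ctrl.finish_job(): hands the job in; it is judged then, once.
The state is a dict: "time_s": time; "joints": joint angles; "dq": joint speeds; "tau": joint torques, N m; "eef_pos": TCP position; "ee_rot": TCP orientation; "force": force on the tool from outside, world axes, zero at the start; "wrist_torque": the same for the moment, N m; "grip_width": opening from 0.0 (shut) to 1.0 (fully open); "grip_force": force on a finger pad.
Only numpy, scipy, OpenCV 4.12 (cv2) and the standard library are available. Lean on these libraries where they do the work, as an engineer would, in place of code of your own. Each camera call takes 0.05 s, during which the arm holds its last target. There are 200 camera calls.

## Task

The small squat pot at the back of the wooden shelf board is hemmed in by three tall vessels: a jar, a bottle and a steel canister. Stand all three upright in the steel side tray first, then lift out the pot and stand it centred on the pan of the scale, and only then put the three tall vessels back on the board, each exactly where it stood at the start. Keep everything upright, and leave the spare lid and the spoon lying in front of the board alone.

Things in the scene. Friction and masses are not known exactly. Their poses are not given: they have to be found in the camera images.
- rack: Fixed wooden board flat on the table, 260 (y) x 190 (x, -83 to +107) mm, top 24 mm above the table; low rail on the +x edge, 44 mm above the table. Origin on the table, z up; yaw 0: x away from the robot. Dark stand marks at (x, y) front (-31, 0), left (31, 75), right (31, -75), back (31, 0) mm. Pot starts on back, tall vessels on the others in any order, within 5 mm.
- tray: Fixed shallow open steel tray, 310 mm long (its x) by 150 mm wide (its y), 14 mm high over all, walls 4 mm, inner floor 4 mm above the table; it stands on one side of the board, left or right. Origin at the centre of its underside, on the table, z up. It holds the three tall vessels in one row along its length (for example 95 mm apart).
- pan (a point): Fixed white kitchen-type scale (160 x 150 mm body) with a round flat steel pan 92 mm across, on the side of the board opposite the tray. The point is the centre of the pan's top surface, 50 mm above the table; the pan does not move.
- jar_mid (a point): Loose green glass jar with a white screw lid, 60 mm in diameter, 110 mm tall: straight-sided to 86 mm above its foot, lid 54 mm in diameter. The point is on its axis half-way up (55 mm above its foot), z up along the axis. Round: best gripped about 18 mm above this point, so that the gripper's body clears the lid. About 0.33 kg.
- bottle_mid (a point): Loose green glass bottle with a slim neck and a small white cap, 54 mm in diameter, 125 mm tall, the tallest of the three; the body is straight to 100 mm above the foot. The point is on its axis half-way up (62.5 mm above its foot), z up along the axis. Best gripped about 24 mm above this point, high on the straight body, so that the gripper's body clears the cap. About 0.28 kg.
- canister_mid (a point): Loose plain steel canister, a straight cylinder 58 mm in diameter with a flat aluminium lid 60 mm in diameter (the top 18 mm), 100 mm tall. The point is on its axis half-way up (50 mm above its foot), z up along the axis. Best gripped about 15 mm above this point. About 0.25 kg.
- pot_mid (a point): Loose small squat green glass pot with a flat white lid, 50 mm in diameter, 50 mm tall, the thing to fetch. The point is on its axis half-way up (25 mm above its foot), z up along the axis. Grip it at this height or a few mm higher. About 0.13 kg.
- lid: Bystander, to be left alone: a loose white lid 68 mm in diameter and 14 mm high lying on the table in front of the board. Origin at the centre of its underside.
- spoon: Bystander, to be left alone: a loose steel spoon 170 mm long lying on the table in front of the board. Origin in its handle's line, on its underside.
Things that resemble listed ones, but are neither listed nor needed, are in the scene too. Leave any red look-alike of the part that bears bottle_mid alone.

How it is judged:
By the outcome, as a careful person would: the job done as asked, in the order asked, and still so for the second after the job is handed in, with the robot touching nothing.
It also fails if it takes over 141 s, if anything falls off the work surface, if the arm or the gripper's body presses on something with over 40 N, if the wrist force passes 120 N, or if a joint passes its speed limit or range.

## Working session

There is one attempt and no reset: what is moved stays moved. The work goes in short steps, Python scripts to look and compute and a shell command to move; the robot and the scene stay as the last step left them, time stands still between calls to the robot, and variables do not carry over. Pictures are saved under pics/ and viewed, at most 14 in all, crops included, and the job is handed in when it is done.

```bash
mkdir -p pics
python3 - <<'E'
from rig import ctrl
import cv2,pickle
for n in("top","side"):
    c=ctrl.capture(n); cv2.imwrite(f"pics/{n}0.png",c["image"][:,:,::-1]); pickle.dump(c,open(f"{n}0.pkl","wb"))
    print(n,c["fx"],c["cx"],c["cy"],c["R"],c["t"])
print(ctrl.sense())
E
```

```text
top 511.96025597824223 315.8992370755495 242.21959445442073 [[-0.01546593 -0.99951601 -0.02699155]
 [-0.99627043  0.0176963  -0.08445161]
 [ 0.08488839  0.02558476 -0.99606194]] [ 14.70374951 607.37602538 920.91020708]
side 600.2182562662485 310.4505791157964 242.61874453181375 [[ 9.92249354e-01 -1.24259772e-01  8.53970913e-04]
 [-6.18181523e-02 -4.99573635e-01 -8.64062902e-01]
 [ 1.07794881e-01  8.57313065e-01 -5.03383126e-01]] [-611.06499127   89.77453584 1134.72697782]
{'time_s': 0.1, 'joints': array([-1.44142706e+00,  3.13424480e-01,  1.49835745e+00, -3.63696656e-05,
        1.33103246e+00, -2.23424763e-01]), 'dq': array([ 0.00065431, -0.00016145, -0.00075003, -0.00131429, -0.00036084,
       -0.0009339 ]), 'tau': array([ 2.51475038e-03, -4.12901545e+01, -2.60141838e+01, -1.56846213e-04,
        3.03745284e-03,  1.67366170e-05]), 'eef_pos': array([ 181.34882814, -492.52360853,  303.37806287]), 'ee_rot': array([-6.11023637e-04,  9.84481403e-01,  1.75487875e-01,  1.10747212e-05]), 'force': array([0.83091293, 0.61340211, 0.24985701]), 'wrist_torque': array([-0.01464268, -0.05693929,  0.03117949]), 'grip_force': 0.0, 'grip_width': 1.0030952507446083}
```

View pics/top0.png

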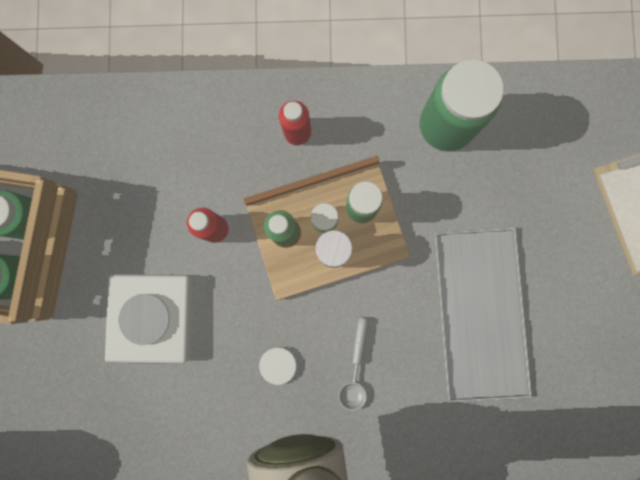

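View pics/side0.png

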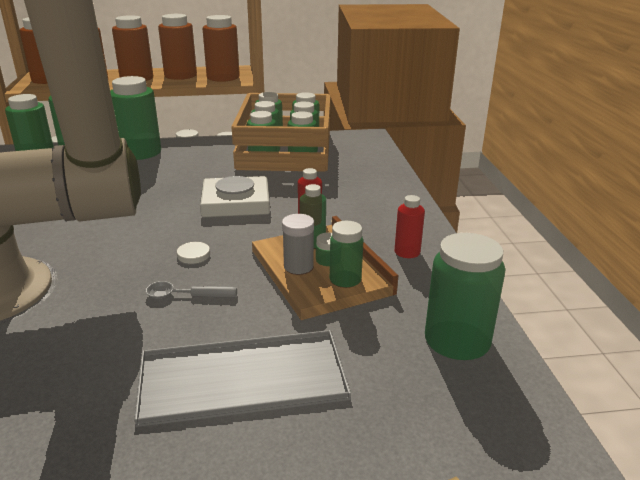

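The top view shows the bottle cap at (278,224), the jar lid at (365,197), the canister lid at (333,248) and the pot lid at (324,217). The tray is on the right around (484,314) and the pan is at (144,319). A red bottle stands at (207,228), left of the green one.

```bash
cat > h.py <<'E'
import numpy as np,cv2,pickle
def back(c,uv,z):
    d=c["R"].T@np.array([(uv[0]-c["cx"])/c["fx"],(uv[1]-c["cy"])/c["fy"],1]); o=-c["R"].T@c["t"]
    return (o+d*(z-o[2])/d[2])[:2]
def proj(c,X):
    p=c["R"]@np.asarray(X,float)+c["t"]; return np.array([c["fx"]*p[0]/p[2]+c["cx"],c["fy"]*p[1]/p[2]+c["cy"]])
def circ(im,c,x,y,z,r,col=(255,0,255),s=1,o=(0,0)):
    P=[(proj(c,(x+r*np.cos(a),y+r*np.sin(a),z))-o)*s for a in np.linspace(0,6.283,40)]
    cv2.polylines(im,[np.round(P).astype(int)],True,col,1)
E
python3 - <<'E'
from h import *
T=pickle.load(open("top0.pkl","rb"));S=pickle.load(open("side0.pkl","rb"))
for n,c,(x0,y0,w,h,s) in(("top",T,(180,150,240,160,3.3)),("side",S,(240,150,200,170,3.5))):
    im=cv2.resize(c["image"][y0:y0+h,x0:x0+w,::-1],None,fx=s,fy=s,interpolation=cv2.INTER_CUBIC)
    for k in range(0,w,20): cv2.putText(im,str(x0+k),(int(k*s),10),0,.35,(255,255,255)); cv2.line(im,(int(k*s),0),(int(k*s),4),(0,0,0))
    for k in range(0,h,20): cv2.putText(im,str(y0+k),(0,int(k*s)),0,.35,(255,255,255))
    cv2.imwrite(f"pics/{n}0z.png",im)
for n,uv,z in(("bottle",(278.5,224),125+24),("jar",(365.5,196),134),("can",(333.5,248),124),("pot",(324,217),74),("pan",(144,319),50),("red",(199.5,220.5),125),("lid",(278,366),14)):
    print(n,back(T,uv,z))
print("board",[back(T,p,24).round() for p in((248,208),(276,297),(408,256))])
print("tray",[back(T,p,14).round() for p in((437,234),(516,229),(531,398),(449,401))])
E
```

```text
bottle [627.66464238  61.44314947]
jar [673.19877193 -80.98995843]
can [589.0653413  -26.87602899]
pot [647.76543135 -11.58820908]
pan [472.62006999 314.86163486]
red [638.97352637 196.08532478]
lid [381.40405487  78.15026804]
board [array([674., 131.]), array([508.,  80.]), array([ 579., -164.])]
tray [array([ 620., -221.]), array([ 627., -367.]), array([ 319., -379.]), array([ 316., -232.])]
```

View pics/top0z.png

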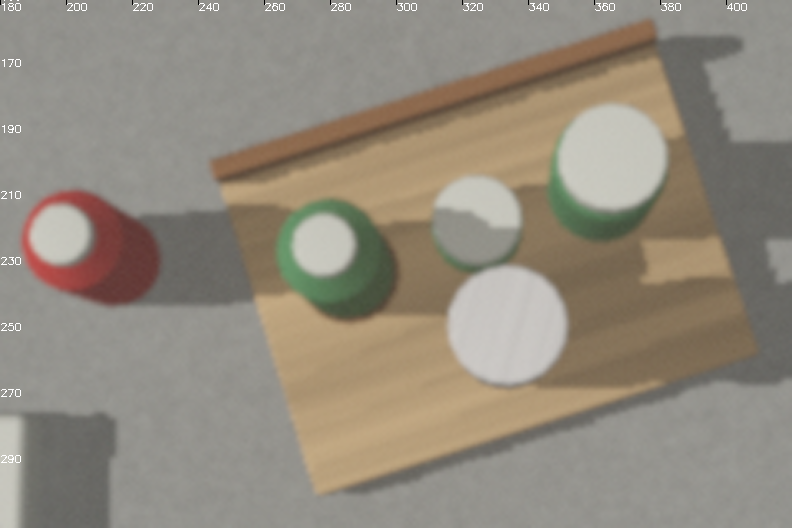

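View pics/side0z.png

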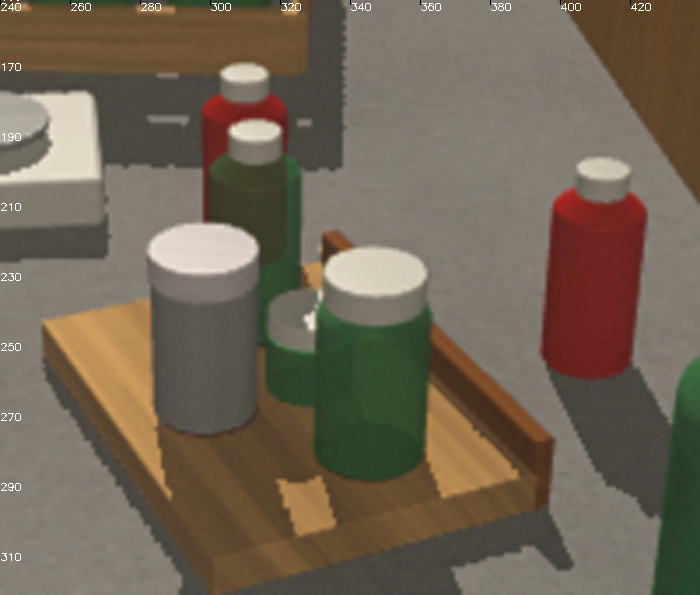

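The zooms give these top-disc centres. Top camera: bottle (278.2,223.9), jar (365.1,197.5), canister (333.6,248.1), pot (324,216). Side camera: bottle (312.5,187), jar (347,227), canister (298,222).

Run:
```python
from h import *
from scipy.optimize import least_squares
T=pickle.load(open("top0.pkl","rb"));S=pickle.load(open("side0.pkl","rb"))
for n,a,b,z in(("bottle",(278.2,223.9),(312.5,187.1),149),("jar",(365.1,197.5),(346.8,227.4),134),("can",(333.6,248.1),(297.7,221.7),124),("pot",(324,216),None,74)):
    print(n,back(T,a,z).round(1),back(S,b,z).round(1) if b else "")
# board fit: corners (x,y local) zoom px
q=[((-83,130,24),(317,494)),((-83,-130,24),(757,352)),((107,130,44),(211,160)),((107,-130,44),(653,20))]
px=[((u+.5)/3.3-.5+180,(v+.5)/3.3-.5+150) for _,(u,v) in q]
sp=[((-83,130,24),(43,323)),((-83,-130,24),(215,563)),((107,-130,44),(553,438))]
spx=[((u+.5)/3.5-.5+240,(v+.5)/3.5-.5+150) for _,(u,v) in sp]
def W(p,l):
    c,s=np.cos(p[2]),np.sin(p[2]); return (p[0]+c*l[0]-s*l[1],p[1]+s*l[0]+c*l[1],l[2])
f=lambda p:np.concatenate([proj(T,W(p,l))-u for (l,_),u in zip(q,px)]+[proj(S,W(p,l))-u for (l,_),u in zip(sp,spx)])
r=least_squares(f,[620,0,-.3]);print("board",r.x,f(r.x).round(1))
for n,l in(("front",(-31,0,0)),("left",(31,75,0)),("right",(31,-75,0)),("back",(31,0,0))):print(n,np.round(W(r.x,l),1))
```

```text
bottle [627.8  61.9] [627.7  63.1]
jar [670.7 -80.3] [670.9 -80.8]
can [588.9 -27. ] [588.2 -30.1]
pot [649.5 -11.6] 
board [ 6.21761865e+02 -1.89724262e+01  2.93037853e-01] [-0.7 -0.6  0.6 -0.7 -0.5  1.5  0.6  0.8  0.6 -0.7  0.8 -0.6 -0.4  1.1]
front [592.1 -27.9   0. ]
left [629.8  61.8   0. ]
right [673.1 -81.8   0. ]
back [651.4 -10.    0. ]
```

```bash
python3 -m creep '[[[0.3,0.34,0,0,0,0],[0.9,1.0,0,0,0,0],[1.8,2.05,0,0,0,0],[2.8,3.2,0,0,0,0],[3.8,4.35,0,0,0,0],[4.8,5.5,0,0,0,0],[5.8,6.6,0,0,0,0],[6.8,7.75,0,0,0,0],[7.8,8.9,0,0,0,0],[8.8,10.0,0,0,0,0],[9.8,11.2,0,0,0,0],[10.8,12.3,-0.2,0,0,-0.1],[11.8,13.5,-0.5,0,0,-0.2],[12.8,14.6,-0.9,0,0,-0.3],[13.8,15.7,-1.3,0,0,-0.4],[14.7,16.8,-1.6,0,0,-0.5],[15.5,17.7,-1.85,0,0,-0.6],[16.0,18.25,-2.0,0,0,-0.68],[16.2,18.5,-2.0,0,0,-0.68],[16.29,18.58,-2.0,0,0,-0.68]]]' 85 60
```

```text
time_s: 1.77
eef_pos: [588.7, -26.8, 253.5]
ee_rot: [-0.0, 0.989, 0.147, -0.0]
force: [0.3, 0.1, -0.3]
grip_width: 0.993
grip_force: 0.0
```

```bash
python3 -m creep '[[[0,0,-0.2,0,0,0],[0,0,-0.7,0,0,0],[0,0,-1.4,0,0,0],[0,0,-2.1,0,0,0],[0,0,-2.8,0,0,0],[0,0,-3.4,0,0,0],[0,0,-3.9,0,0,0],[0,0,-4.25,0,0,0],[0,0,-4.4,0,0,0],[0,0,-4.4,0,0,0],[0,0,-4.4,0,0,0]]]'
python3 - <<'E'
from rig import ctrl
from h import *
for n in("top","side"):
    c=ctrl.capture(n);print(n)
    im=c["image"][:,:,::-1].copy()
    if n=="side": x0,y0,w,h,s=220,100,220,170,3.5; cv2.imwrite("pics/a.png",cv2.resize(im[y0:y0+h,x0:x0+w],None,fx=s,fy=s,interpolation=cv2.INTER_CUBIC))
print(ctrl.sense()["eef_pos"])
E
```

```text
time_s: 2.68
eef_pos: [588.7, -28.6, 144.5]
ee_rot: [0.0, 0.989, 0.146, 0.0]
force: [0.2, 0.1, -0.2]
grip_width: 0.99
grip_force: 0.0
top
side
[588.89626958 -28.38146017 144.78206772]
```

View pics/a.png

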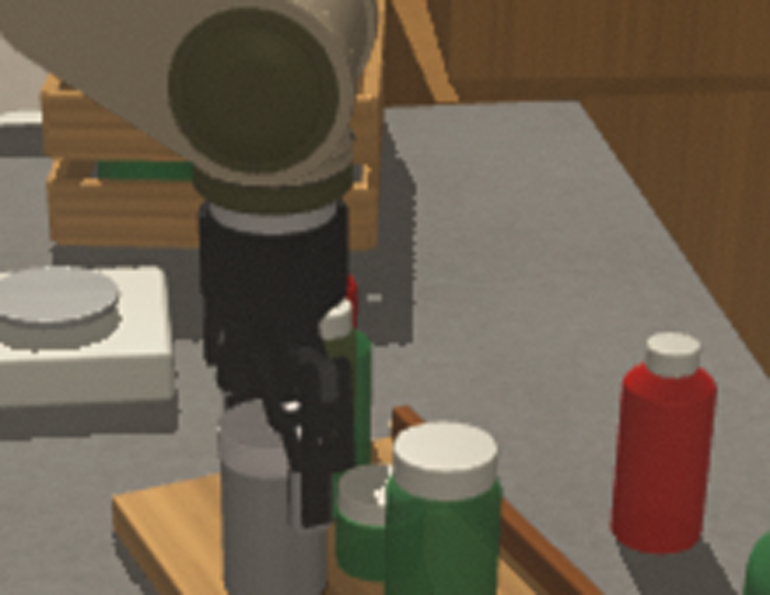

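The side view shows the fingers straddling the canister, with the near finger at zoomed (315,450) and the canister axis at about x=273. They're clear of the pot and jar.

```bash
python3 -m creep '[[[0,0,0,0,0,0],[0,0,0,0,0,0],[0,0,0,0,0,0],[0,0,0,0,0,0],[0,0,0,0,0,0],[0,0,0,0,0,0],[0,0,0,0,0,0],[0,0,0,0,0,0],[0,0,0,0,0,0],[0,0,0,0,0,0]]]' 45 50
```

```text
time_s: 3.62
eef_pos: [588.8, -27.9, 144.5]
ee_rot: [-0.0, 0.989, 0.146, 0.0]
force: [-0.9, 2.4, 5.8]
grip_width: 0.686
grip_force: 52.4
```

```bash
python3 -m creep '[[[0,0,0.15,0,0,0],[0,0,0.5,0,0,0],[0,0,1.0,0,0,0],[0,0,1.6,0,0,0],[-0.1,-0.13,2.2,0,0,0],[-0.4,-0.5,2.7,0,0,0],[-0.8,-1.0,3.0,0,0,0],[-1.4,-1.8,3.0,0,0,0],[-2.1,-2.7,3.0,0,0,0],[-2.8,-3.6,3.0,0,0,0],[-3.5,-4.5,3.0,0,0,0],[-4.2,-5.4,3.0,0,0,0],[-4.9,-6.3,3.0,0,0,0],[-5.6,-7.2,3.0,0,0,0],[-6.3,-8.1,3.0,0,0,0],[-7.0,-9.0,3.0,0,0,0],[-7.6,-9.8,3.0,0,0,0],[-8.1,-10.5,2.8,0,0,0],[-8.4,-10.9,2.4,0,0,0],[-8.52,-11.02,1.9,0,0,0]]]'
```

```text
time_s: 5.28
eef_pos: [374.7, -305.5, 192.1]
ee_rot: [0.001, 0.989, 0.145, 0.0]
force: [0.2, 0.2, -2.7]
grip_width: 0.685
grip_force: 53.7
```

```bash
python3 -m creep '[[[0,0,-0.5,0,0,0],[0,0,-1.1,0,0,0],[0,0,-1.7,0,0,0],[0,0,-2.15,0,0,0],[0,0,-2.45,0,0,0],[0,0,-2.6,0,0,0],[0,0,-2.65,0,0,0],[0,0,-2.65,0,0,0],[0,0,-2.65,0,0,0]]]'
python3 - <<'E'
from rig import ctrl
import cv2
im=ctrl.capture("side")["image"][:,:,::-1]; cv2.imwrite("pics/b.png",im)
E
```

```text
time_s: 6.03
eef_pos: [375.8, -303.9, 125.7]
ee_rot: [0.0, 0.989, 0.146, 0.0]
force: [-0.6, -1.0, -2.0]
grip_width: 0.682
grip_force: 53.7
```

View pics/b.png

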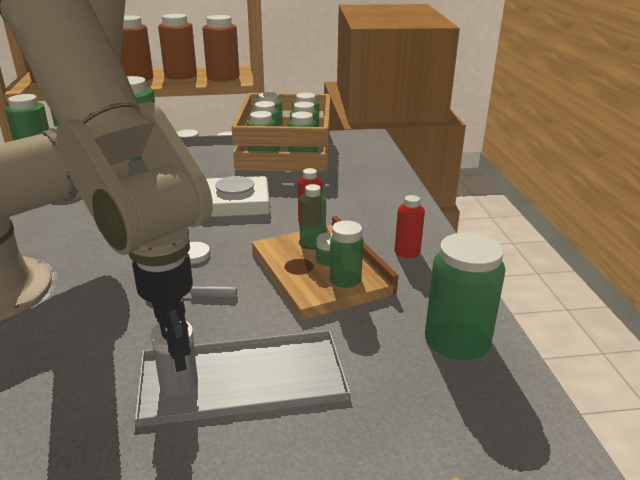

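The canister hangs just above the tray floor at (178,365), upright. I'll lower it the last millimetre or so and release.

```bash
python3 -m creep '[[[0,0,-0.02,0,0,0],[0,0,-0.04,0,0,0],[0,0,-0.05,0,0,0],[0,0,-0.05,0,0,0],[0,0,-0.05,0,0,0]]]'
```

```text
time_s: 6.5
eef_pos: [375.8, -303.8, 124.5]
ee_rot: [0.0, 0.989, 0.146, 0.0]
force: [-0.4, 1.8, 6.3]
grip_width: 0.682
grip_force: 54.0
```

```bash
python3 -m creep '[[[0,0,0,0,0,0],[0,0,0,0,0,0],[0,0,0,0,0,0],[0,0,0,0,0,0],[0,0,0,0,0,0],[0,0,0.2,0,0,0],[0,0,0.6,0,0,0],[0,0,1.2,0,0,0],[0,0,2.0,0,0,0],[0,0,2.8,0,0,0],[0,0,3.6,0,0,0],[0,0,4.3,0,0,0],[0,0,4.8,0,0,0],[0,0,5.0,0,0,0]]]' 85
```

```text
time_s: 7.67
eef_pos: [375.9, -304.0, 251.6]
ee_rot: [0.002, 0.989, 0.146, 0.001]
force: [0.2, 0.5, 0.2]
grip_width: 0.999
grip_force: 0.0
```

```bash
python3 -m creep '[[[0.3,0.2,0,0,0,0],[0.9,0.7,0,0,0,0],[1.7,1.3,0,0,0,0],[2.6,2.0,0,0,0,0],[3.5,2.65,0,0,0,0],[4.4,3.3,0,0,0,0],[5.3,4.0,0,0,0,0],[6.2,4.7,0,0,0,0],[7.1,5.4,0,0,0,0],[8.0,6.1,0,0,0,0],[8.9,6.75,0,0,0,0],[9.8,7.4,0,0,0,0],[10.6,8.0,0,0,0,0],[11.3,8.5,0,0,0,0],[11.7,8.8,0,0,0,0],[11.8,8.93,0,0,0,0],[11.8,8.93,0,0,0,0],[11.8,8.93,0,0,0,0],[11.8,8.93,0,0,0,0]]]'
```

```text
time_s: 9.25
eef_pos: [670.1, -80.9, 248.8]
ee_rot: [-0.0, 0.989, 0.146, -0.0]
force: [-0.2, -0.1, 0.3]
grip_width: 0.995
grip_force: 0.0
```

```bash
python3 -m creep '[[[0,0,-0.2,0,0,0],[0,0,-0.7,0,0,0],[0,0,-1.4,0,0,0],[0,0,-2.1,0,0,0],[0,0,-2.8,0,0,0],[0,0,-3.4,0,0,0],[0.01,0,-3.75,0,0,0],[0.02,0.01,-3.9,0,0,0],[0.02,0.01,-3.9,0,0,0],[0.02,0.01,-3.9,0,0,0]]]'
```

```text
time_s: 10.08
eef_pos: [671.4, -80.4, 152.2]
ee_rot: [0.0, 0.989, 0.146, 0.001]
force: [-0.0, -0.6, 0.8]
grip_width: 0.995
grip_force: 0.0
```

```bash
python3 -m creep '[[[0,0,0,0,0,0],[0,0,0,0,0,0],[0,0,0,0,0,0],[0,0,0,0,0,0],[0,0,0,0,0,0],[0,0,0,0,0,0],[0,0,0,0,0,0],[0,0,0,0,0,0],[0,0,0,0,0,0],[0,0,0,0,0,0]]]' 45 50
```

```text
time_s: 10.92
eef_pos: [671.5, -80.1, 152.8]
ee_rot: [0.0, 0.989, 0.146, 0.001]
force: [-0.7, 1.0, 6.4]
grip_width: 0.69
grip_force: 54.1
```

```bash
python3 -m creep '[[[0,0,0.15,0,0,0],[0,0,0.5,0,0,0],[0,0,1.0,0,0,0],[0,0,1.6,0,0,0],[0,0,2.2,0,0,0],[-0.1,-0.2,2.7,0,0,0],[-0.3,-0.6,3.0,0,0,0],[-0.7,-1.3,3.0,0,0,0],[-1.1,-2.2,3.0,0,0,0],[-1.6,-3.2,3.0,0,0,0],[-2.1,-4.2,3.0,0,0,0],[-2.6,-5.2,3.0,0,0,0],[-3.1,-6.2,3.0,0,0,0],[-3.5,-7.1,3.0,0,0,0],[-3.9,-7.9,2.9,0,0,0],[-4.15,-8.4,2.6,0,0,0],[-4.24,-8.65,2.2,0,0,0],[-4.24,-8.65,1.7,0,0,0],[-4.24,-8.65,1.2,0,0,0]]]'
```

```text
time_s: 12.5
eef_pos: [564.8, -296.4, 180.0]
ee_rot: [-0.0, 0.989, 0.146, -0.0]
force: [0.3, 0.6, -3.4]
grip_width: 0.689
grip_force: 54.5
```

```bash
python3 -m creep '[[[0,0,-0.5,0,0,0],[0,0,-1.0,0,0,0],[0,0,-1.4,0,0,0],[0,0,-1.7,0,0,0],[0,0,-1.88,0,0,0],[0,0,-1.94,0,0,0],[0,0,-1.96,0,0,0],[0,0,-1.98,0,0,0],[0,0,-1.98,0,0,0],[0,0,-1.98,0,0,0]]]'
```

```text
time_s: 13.33
eef_pos: [565.3, -296.4, 132.8]
ee_rot: [0.0, 0.989, 0.146, 0.0]
force: [-2.2, 4.0, 6.4]
grip_width: 0.689
grip_force: 55.2
```

```bash
python3 -m creep '[[[0,0,0,0,0,0],[0,0,0,0,0,0],[0,0,0,0,0,0],[0,0,0,0,0,0],[0,0,0,0,0,0],[0,0,0.2,0,0,0],[0,0,0.6,0,0,0],[0,0,1.2,0,0,0],[0,0,2.0,0,0,0],[0,0,2.8,0,0,0],[0,0,3.6,0,0,0],[0,0,4.3,0,0,0],[0,0,4.8,0,0,0],[0,0,5.0,0,0,0]]]' 85
```

```text
time_s: 14.5
eef_pos: [565.5, -296.7, 260.1]
ee_rot: [0.002, 0.989, 0.146, 0.001]
force: [0.5, 0.7, -0.9]
grip_width: 0.995
grip_force: 0.0
```

```bash
python3 -m creep '[[[0.05,0.3,0,0,0,0],[0.15,0.9,0,0,0,0],[0.3,1.8,0,0,0,0],[0.5,2.8,0,0,0,0],[0.7,3.8,0,0,0,0],[0.85,4.8,0,0,0,0],[1.0,5.8,0,0,0,0],[1.2,6.8,0,0,0,0],[1.35,7.8,0,0,0,0],[1.5,8.8,0,0,0,0],[1.7,9.8,0,0,0,0],[1.9,10.8,0,0,0,0],[2.05,11.8,0,0,0,0],[2.2,12.7,0,0,0,0],[2.35,13.5,0,0,0,0],[2.45,14.1,0,0,0,0],[2.5,14.35,0,0,0,0],[2.5,14.35,0,0,0,0],[2.5,14.35,0,0,0,0],[2.5,14.35,0,0,0,0]]]'
```

```text
time_s: 16.17
eef_pos: [627.5, 61.4, 256.7]
ee_rot: [0.0, 0.989, 0.146, -0.0]
force: [-0.1, -0.3, -1.0]
grip_width: 0.995
grip_force: 0.0
```

```bash
python3 -m creep '[[[0,0,-0.2,0,0,0],[0,0,-0.7,0,0,0],[0,0,-1.4,0,0,0],[0,0,-2.1,0,0,0],[0,0,-2.8,0,0,0],[0,0,-3.3,0,0,0],[0,0.01,-3.6,0,0,0],[0,0.02,-3.7,0,0,0],[0,0.02,-3.7,0,0,0],[0,0.02,-3.7,0,0,0]]]'
```

```text
time_s: 17.0
eef_pos: [627.9, 62.6, 165.1]
ee_rot: [0.0, 0.989, 0.146, 0.001]
force: [0.5, 0.1, 0.4]
grip_width: 0.996
grip_force: 0.0
```

```bash
python3 -m creep '[[[0,0,0,0,0,0],[0,0,0,0,0,0],[0,0,0,0,0,0],[0,0,0,0,0,0],[0,0,0,0,0,0],[0,0,0,0,0,0],[0,0,0,0,0,0],[0,0,0,0,0,0],[0,0,0,0,0,0],[0,0,0,0,0,0],[0,0,0,0,0,0]]]' 40 50
```

```text
time_s: 17.92
eef_pos: [627.9, 63.1, 165.3]
ee_rot: [-0.0, 0.989, 0.146, 0.001]
force: [-1.2, 1.4, 4.8]
grip_width: 0.61
grip_force: 52.6
```

```bash
python3 -m creep '[[[0,0,0.15,0,0,0],[0,0,0.5,0,0,0],[0,0,1.0,0,0,0],[0,0,1.6,0,0,0],[0,0,2.2,0,0,0],[0,0,2.7,0,0,0],[-0.1,-0.25,3.0,0,0,0],[-0.35,-0.8,3.0,0,0,0],[-0.7,-1.6,3.0,0,0,0],[-1.15,-2.6,3.0,0,0,0],[-1.6,-3.7,3.0,0,0,0],[-2.1,-4.8,3.0,0,0,0],[-2.6,-5.9,3.0,0,0,0],[-3.05,-7.0,3.0,0,0,0],[-3.5,-8.1,3.0,0,0,0],[-4.0,-9.2,3.0,0,0,0],[-4.5,-10.3,3.0,0,0,0],[-4.95,-11.4,3.0,0,0,0],[-5.4,-12.4,3.0,0,0,0],[-5.8,-13.3,3.0,0,0,0]]]'
```

```text
time_s: 19.58
eef_pos: [481.2, -271.4, 239.3]
ee_rot: [-0.0, 0.989, 0.146, -0.0]
force: [0.3, 0.2, -3.8]
grip_width: 0.607
grip_force: 53.0
```

```bash
python3 -m creep '[[[-0.25,-0.6,0,0,0,0],[-0.42,-1.0,0,0,0,0],[-0.49,-1.2,-0.2,0,0,0],[-0.49,-1.2,-0.6,0,0,0],[-0.49,-1.2,-1.2,0,0,0],[-0.49,-1.2,-1.8,0,0,0],[-0.49,-1.2,-2.4,0,0,0],[-0.49,-1.2,-2.9,0,0,0],[-0.49,-1.2,-3.3,0,0,0],[-0.49,-1.2,-3.55,0,0,0],[-0.49,-1.2,-3.7,0,0,0],[-0.49,-1.2,-3.74,0,0,0],[-0.49,-1.2,-3.76,0,0,0],[-0.49,-1.2,-3.78,0,0,0],[-0.49,-1.2,-3.78,0,0,0],[-0.49,-1.2,-3.78,0,0,0]]]'
```

```text
time_s: 20.92
eef_pos: [470.5, -299.8, 145.3]
ee_rot: [0.0, 0.989, 0.146, 0.0]
force: [-0.6, 0.9, -2.2]
grip_width: 0.611
grip_force: 53.1
```

```bash
python3 -m creep '[[[0,0,-0.02,0,0,0],[0,0,-0.03,0,0,0],[0,0,-0.03,0,0,0],[0,0,-0.03,0,0,0]]]'
```

```text
time_s: 21.25
eef_pos: [470.7, -299.8, 145.3]
ee_rot: [0.001, 0.989, 0.146, 0.0]
force: [-0.7, 1.2, 5.4]
grip_width: 0.608
grip_force: 54.1
```

```bash
python3 -m creep '[[[0,0,0,0,0,0],[0,0,0,0,0,0],[0,0,0,0,0,0],[0,0,0,0,0,0],[0,0,0,0,0,0],[0,0,0.2,0,0,0],[0,0,0.6,0,0,0],[0,0,1.2,0,0,0],[0,0,2.0,0,0,0],[0,0,2.8,0,0,0],[0,0,3.6,0,0,0],[0,0,4.3,0,0,0],[0,0,4.6,0,0,0]]]' 85
python3 - <<'E'
from rig import ctrl
from h import *
c=ctrl.capture("top");pickle.dump(c,open("top1.pkl","wb"))
x0,y0,w,h,s=100,150,340,230,2.35
im=cv2.resize(c["image"][y0:y0+h,x0:x0+w,::-1],None,fx=s,fy=s,interpolation=cv2.INTER_CUBIC)
# overlay predictions for pot foot/lid and pan
circ(im,c,650,-11,74,22.5,s=s,o=(x0,y0)); circ(im,c,472.6,314.9,50,46,s=s,o=(x0,y0))
for p in((592.1,-27.9),(629.8,61.8),(673.1,-81.8)):circ(im,c,*p,24,30,(0,0,255),s,(x0,y0))
for p in((588.6,-28.3),(627.8,62.4),(670.8,-80.6)):circ(im,c,*p,24,28,(255,255,0),s,(x0,y0))
cv2.imwrite("pics/c.png",im)
S=ctrl.capture("side");im=S["image"][:,:,::-1].copy()
x0,y0,w,h,s=130,150,280,210,2.8
im=cv2.resize(im[y0:y0+h,x0:x0+w],None,fx=s,fy=s,interpolation=cv2.INTER_CUBIC)
circ(im,S,650,-11,74,22.5,s=s,o=(x0,y0));circ(im,S,472.6,314.9,50,46,s=s,o=(x0,y0))
cv2.imwrite("pics/d.png",im)
E
```

```text
time_s: 22.33
eef_pos: [470.8, -300.0, 262.5]
ee_rot: [0.002, 0.989, 0.146, 0.001]
force: [0.0, -0.7, 0.8]
grip_width: 0.993
grip_force: 0.0
```

View pics/c.png

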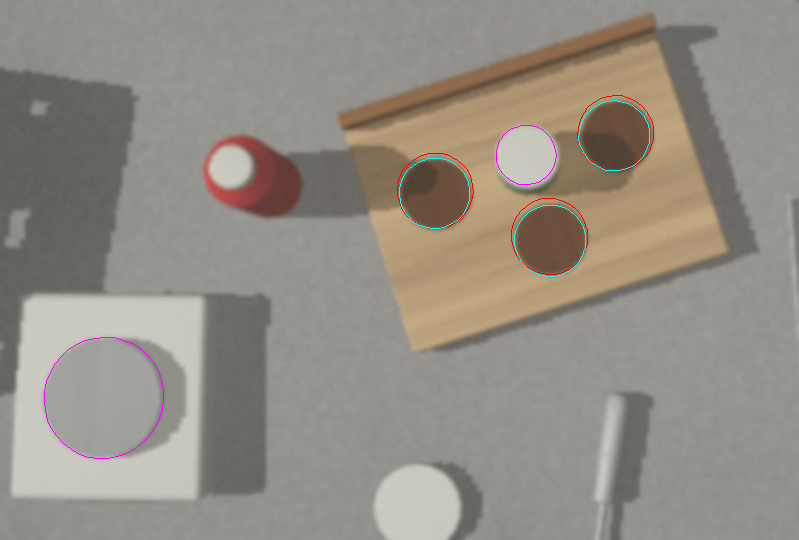

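View pics/d.png

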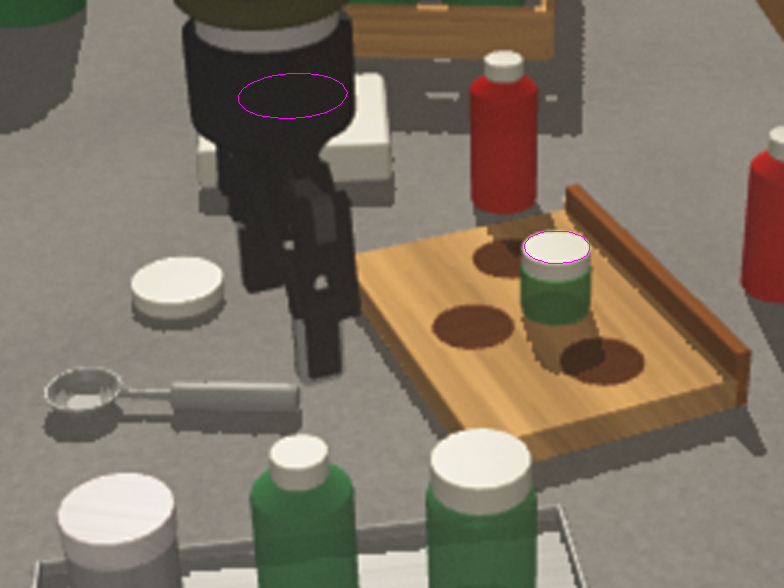

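All three vessels stand upright in the tray. The marks agree with my start positions (cyan circles), and the pot-lid circle fits in both views: (527,155) in the top zoom and (557,247) in the side zoom. Now the pot.

```bash
python3 -c "
from h import *
S=pickle.load(open('side0.pkl','rb'));print(back(S,(235.5,186.5),50))"
python3 -m creep '[[[0.2,0.3,0,0,0,0],[0.6,0.9,0,0,0,0],[1.1,1.8,0,0,0,0],[1.65,2.7,0,0,0,0],[2.25,3.6,0,0,0,0],[2.8,4.5,0,0,0,0],[3.35,5.4,0,0,0,0],[3.9,6.3,-0.2,0,0,0],[4.5,7.2,-0.6,0,0,0],[5.0,8.1,-1.0,0,0,0],[5.6,9.0,-1.5,0,0,0],[6.15,9.9,-2.0,0,0,0],[6.6,10.7,-2.4,0,0,0],[7.0,11.2,-2.7,0,0,0],[7.15,11.5,-2.9,0,0,0],[7.17,11.56,-3.0,0,0,0],[7.17,11.56,-3.0,0,0,0],[7.17,11.56,-3.0,0,0,0]]]'
```

```text
[474.91568367 299.79695849]
time_s: 23.93
eef_pos: [649.3, -11.3, 184.2]
ee_rot: [0.0, 0.989, 0.146, -0.0]
force: [-0.3, 0.3, -0.6]
grip_width: 0.996
grip_force: 0.0
```

```bash
python3 -m creep '[[[0,0,-0.2,0,0,0],[0,0,-0.6,0,0,0],[0,0,-1.2,0,0,0],[0,0,-1.8,0,0,0],[0,0,-2.4,0,0,0],[0,0,-2.8,0,0,0],[0.01,0.01,-3.05,0,0,0],[0.02,0.01,-3.15,0,0,0],[0.02,0.01,-3.15,0,0,0],[0.02,0.01,-3.15,0,0,0]]]'
python3 - <<'E'
from h import *
from rig import ctrl
S=ctrl.capture("side");im=S["image"][:,:,::-1].copy()
T=ctrl.capture("top");t=T["image"][:,:,::-1].copy()
def z(c,im,x0,y0,w,h,s):
    i=cv2.resize(im[y0:y0+h,x0:x0+w],None,fx=s,fy=s,interpolation=cv2.INTER_CUBIC)
    circ(i,c,472.6,314.9,50,46,s=s,o=(x0-.5,y0-.5)); return i
a=z(S,im,190,160,100,70,4);b=z(T,t,95,265,100,105,4)
o=np.zeros((420,800,3),np.uint8);o[:280,:400]=a;o[:420,400:]=b
cv2.imwrite("pics/e.png",o)
E
```

```text
time_s: 24.77
eef_pos: [650.4, -10.5, 106.0]
ee_rot: [0.0, 0.989, 0.146, 0.001]
force: [0.5, 0.7, 0.4]
grip_width: 0.994
grip_force: 0.0
```

View pics/e.png

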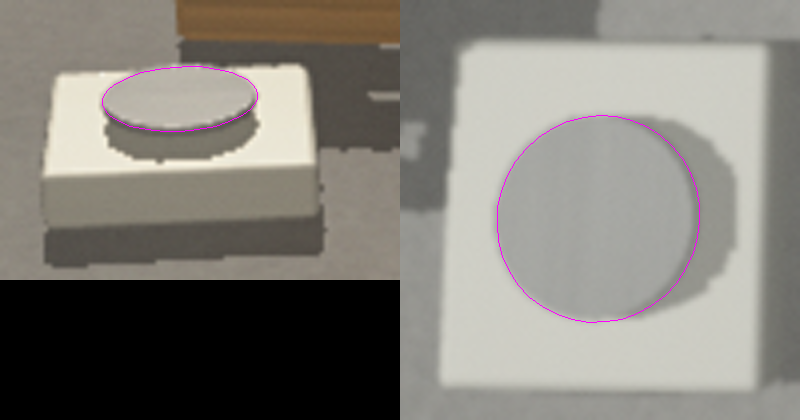

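The predicted pan circle fits both views, so the pan is at (472.6, 315). I'll grip the pot.

```bash
python3 -m creep '[[[0,0,0,0,0,0],[0,0,0,0,0,0],[0,0,0,0,0,0],[0,0,0,0,0,0],[0,0,0,0,0,0],[0,0,0,0,0,0],[0,0,0,0,0,0],[0,0,0,0,0,0],[0,0,0,0,0,0],[0,0,0,0,0,0],[0,0,0,0,0,0]]]' 35 40
```

```text
time_s: 25.78
eef_pos: [650.4, -10.5, 105.9]
ee_rot: [0.0, 0.989, 0.146, 0.0]
force: [-0.9, -0.3, 5.9]
grip_width: 0.571
grip_force: 41.8
```

```bash
python3 -m creep '[[[0,0,0.15,0,0,0],[0,0,0.5,0,0,0],[0,0,1.1,0,0,0],[0,0,1.8,0,0,0],[0,0,2.6,0,0,0],[-0.05,0.1,3.4,0,0,0],[-0.2,0.35,4.1,0,0,0],[-0.45,0.8,4.7,0,0,0],[-0.8,1.5,5,0,0,0],[-1.25,2.3,5,0,0,0],[-1.75,3.2,5,0,0,0],[-2.3,4.2,5,0,0,0],[-2.85,5.2,5,0,0,0],[-3.4,6.2,5,0,0,0],[-3.95,7.2,5,0,0,0],[-4.5,8.2,5,0,0,0],[-5.05,9.2,5,0,0,0],[-5.6,10.2,5,0,0,0],[-6.1,11.2,5,0,0,0],[-6.55,12.0,5,0,0,0]]]'
```

```text
time_s: 27.45
eef_pos: [485.2, 291.1, 230.8]
ee_rot: [-0.0, 0.989, 0.147, -0.0]
force: [-0.4, 0.2, -1.3]
grip_width: 0.576
grip_force: 41.5
```

```bash
python3 -m creep '[[[-0.3,0.6,0,0,0,0],[-0.48,0.9,-0.2,0,0,0],[-0.54,1.03,-0.6,0,0,0],[-0.54,1.03,-1.2,0,0,0],[-0.54,1.03,-1.8,0,0,0],[-0.54,1.03,-2.4,0,0,0],[-0.54,1.03,-2.9,0,0,0],[-0.54,1.03,-3.3,0,0,0],[-0.54,1.03,-3.6,0,0,0],[-0.54,1.03,-3.8,0,0,0],[-0.54,1.03,-3.9,0,0,0],[-0.54,1.03,-3.93,0,0,0],[-0.54,1.03,-3.95,0,0,0],[-0.54,1.03,-3.95,0,0,0],[-0.54,1.03,-3.95,0,0,0]]]'
```

```text
time_s: 28.7
eef_pos: [473.1, 315.4, 132.1]
ee_rot: [-0.0, 0.989, 0.146, 0.0]
force: [-0.5, 0.5, -0.9]
grip_width: 0.575
grip_force: 41.5
```

```bash
python3 -m creep '[[[0,0,-0.02,0,0,0],[0,0,-0.03,0,0,0],[0,0,-0.03,0,0,0],[0,0,-0.03,0,0,0]]]'
```

```text
time_s: 29.03
eef_pos: [473.1, 315.4, 131.9]
ee_rot: [-0.0, 0.989, 0.146, 0.001]
force: [-2.1, -2.1, 5.1]
grip_width: 0.572
grip_force: 42.2
```

```bash
python3 -m creep '[[[0,0,0,0,0,0],[0,0,0,0,0,0],[0,0,0,0,0,0],[0,0,0,0,0,0],[0,0,0,0,0,0],[0,0,0.15,0,0,0],[0,0,0.5,0,0,0],[0,0,1.1,0,0,0],[0,0,1.8,0,0,0],[0,0,2.6,0,0,0],[0,0,3.4,0,0,0],[0,0,4.2,0,0,0],[0,0,4.9,0,0,0],[0,0,5.2,0,0,0]]]' 85
```

```text
time_s: 30.2
eef_pos: [473.3, 315.6, 264.2]
ee_rot: [-0.001, 0.989, 0.146, 0.002]
force: [-0.0, 0.6, -0.0]
grip_width: 0.995
grip_force: 0.0
```

```bash
python3 -m creep '[[[0,-0.3,0,0,0,0],[0,-1.0,0,0,0,0],[0,-2.0,0,0,0,0],[0,-3.2,0,0,0,0],[0,-4.4,0,0,0,0],[0,-5.6,0,0,0,0],[0,-6.8,0,0,0,0],[0,-8.0,0,0,0,0],[0,-9.2,0,0,0,0],[0,-10.4,0,0,0,0],[0,-11.6,0,0,0,0],[0,-12.8,0,0,0,0],[0,-14.0,0,0,0,0],[0,-15.2,0,0,0,0],[0,-16.4,0,0,0,0],[0,-17.6,0,0,0,0],[0,-18.8,0,0,0,0],[0,-20.0,0,0,0,0],[0,-21.2,0,0,0,0],[0,-22.4,0,0,0,0]]]'
python3 - <<'E'
from rig import ctrl
from h import *
print(ctrl.sense()["eef_pos"])
c=ctrl.capture("top");x0,y0,w,h,s=80,150,160,220,2.7
def z(c,x0,y0,w,h,s,cs):
    i=cv2.resize(c["image"][y0:y0+h,x0:x0+w,::-1],None,fx=s,fy=s,interpolation=cv2.INTER_CUBIC)
    for q in cs: circ(i,c,*q,s=s,o=(x0-.5,y0-.5))
    return i
cs=[(472.6,315,50,46),(472.6,315,100,22.5)]
S=ctrl.capture("side")
o=np.zeros((420,800,3),np.uint8);o[:420,:400]=z(c,95,265,100,105,4,cs);o[:280,400:]=z(S,190,150,100,70,4,cs)
cv2.imwrite("pics/f.png",o)
E
```

```text
time_s: 31.87
eef_pos: [471.9, -246.2, 259.8]
ee_rot: [-0.001, 0.989, 0.146, -0.001]
force: [-0.6, 0.8, 0.0]
grip_width: 0.995
grip_force: 0.0
[ 471.93293638 -246.24341684  259.80969328]
```

View pics/f.png

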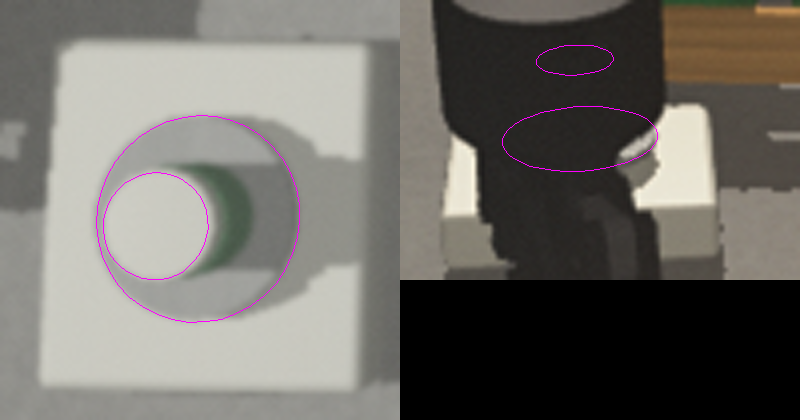

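The pot stands upright on the pan, its lid within 1 mm of the predicted circle. Next I bring the bottle back.

```bash
python3 -m creep '[[[-0.05,-0.7,0,0,0,0],[-0.1,-1.4,0,0,0,0],[-0.1,-1.9,0,0,0,0],[-0.1,-2.15,-0.1,0,0,0],[-0.1,-2.21,-0.5,0,0,0],[-0.1,-2.21,-1.1,0,0,0],[-0.1,-2.21,-1.8,0,0,0],[-0.1,-2.21,-2.5,0,0,0],[-0.1,-2.21,-3.2,0,0,0],[-0.1,-2.21,-3.8,0,0,0],[-0.1,-2.21,-4.3,0,0,0],[-0.1,-2.21,-4.55,0,0,0],[-0.1,-2.21,-4.66,0,0,0],[-0.1,-2.21,-4.66,0,0,0],[-0.1,-2.21,-4.66,0,0,0],[-0.1,-2.21,-4.66,0,0,0]]]'
```

```text
time_s: 33.3
eef_pos: [470.6, -300.0, 145.1]
ee_rot: [0.001, 0.989, 0.146, 0.0]
force: [-0.1, -0.9, -0.0]
grip_width: 0.998
grip_force: 0.0
```

```bash
python3 -m creep '[[[0,0,0,0,0,0],[0,0,0,0,0,0],[0,0,0,0,0,0],[0,0,0,0,0,0],[0,0,0,0,0,0],[0,0,0,0,0,0],[0,0,0,0,0,0],[0,0,0,0,0,0],[0,0,0,0,0,0],[0,0,0,0,0,0]]]' 40 50
```

```text
time_s: 34.13
eef_pos: [470.5, -299.8, 145.0]
ee_rot: [0.0, 0.989, 0.146, 0.0]
force: [-1.4, 1.5, 5.5]
grip_width: 0.614
grip_force: 52.3
```

```bash
python3 -m creep '[[[0,0,0.15,0,0,0],[0,0,0.5,0,0,0],[0,0,1.1,0,0,0],[0,0,1.8,0,0,0],[0,0,2.5,0,0,0],[0,0,3.2,0,0,0],[0.05,0.15,3.6,0,0,0],[0.25,0.55,3.8,0,0,0],[0.55,1.25,3.8,0,0,0],[0.95,2.2,3.8,0,0,0],[1.4,3.25,3.8,0,0,0],[1.9,4.35,3.8,0,0,0],[2.35,5.45,3.8,0,0,0],[2.85,6.55,3.8,0,0,0],[3.3,7.65,3.8,0,0,0],[3.8,8.75,3.8,0,0,0],[4.3,9.85,3.8,0,0,0],[4.75,10.95,3.8,0,0,0],[5.2,12.0,3.8,0,0,0],[5.6,12.95,3.8,0,0,0]]]'
```

```text
time_s: 35.8
eef_pos: [610.4, 26.7, 238.5]
ee_rot: [-0.0, 0.989, 0.147, -0.001]
force: [0.5, -0.4, -3.3]
grip_width: 0.617
grip_force: 53.1
```

```bash
python3 -m creep '[[[0.35,0.8,0,0,0,0],[0.57,1.3,0,0,0,0],[0.69,1.53,-0.15,0,0,0],[0.69,1.55,-0.5,0,0,0],[0.69,1.55,-1.0,0,0,0],[0.69,1.55,-1.6,0,0,0],[0.69,1.55,-2.1,0,0,0],[0.69,1.55,-2.5,0,0,0],[0.69,1.55,-2.75,0,0,0],[0.69,1.55,-2.87,0,0,0],[0.69,1.55,-2.92,0,0,0],[0.69,1.55,-2.94,0,0,0],[0.69,1.55,-2.94,0,0,0],[0.69,1.55,-2.94,0,0,0]]]'
```

```text
time_s: 36.97
eef_pos: [627.8, 62.6, 166.5]
ee_rot: [0.0, 0.989, 0.146, 0.0]
force: [0.2, 0.5, -4.0]
grip_width: 0.615
grip_force: 53.1
```

```bash
python3 -m creep '[[[0,0,-0.02,0,0,0],[0,0,-0.04,0,0,0],[0,0,-0.06,0,0,0],[0,0,-0.07,0,0,0],[0,0,-0.07,0,0,0],[0,0,-0.07,0,0,0]]]'
```

```text
time_s: 37.47
eef_pos: [627.9, 62.7, 165.0]
ee_rot: [0.0, 0.989, 0.146, 0.001]
force: [-2.1, 0.9, 5.5]
grip_width: 0.617
grip_force: 54.0
```

```bash
python3 -m creep '[[[0,0,0,0,0,0],[0,0,0,0,0,0],[0,0,0,0,0,0],[0,0,0,0,0,0],[0,0,0,0,0,0],[0,0,0.15,0,0,0],[0,0,0.5,0,0,0],[0,0,1.1,0,0,0],[0,0,1.8,0,0,0],[0,0,2.5,0,0,0],[0,0,3.2,0,0,0],[0,0,3.7,0,0,0],[0,0,3.9,0,0,0]]]' 85
```

```text
time_s: 38.55
eef_pos: [628.1, 62.6, 264.6]
ee_rot: [0.0, 0.989, 0.146, 0.002]
force: [-0.9, -1.2, -0.7]
grip_width: 0.995
grip_force: 0.0
```

```bash
python3 -m creep '[[[-0.05,-0.3,0,0,0,0],[-0.15,-0.9,0,0,0,0],[-0.3,-1.8,0,0,0,0],[-0.5,-2.8,0,0,0,0],[-0.7,-3.8,0,0,0,0],[-0.85,-4.8,0,0,0,0],[-1.0,-5.8,0,0,0,0],[-1.2,-6.8,0,0,0,0],[-1.35,-7.8,0,0,0,0],[-1.5,-8.8,0,0,0,0],[-1.7,-9.8,0,0,0,0],[-1.9,-10.8,0,0,0,0],[-2.05,-11.8,0,0,0,0],[-2.2,-12.7,0,0,0,0],[-2.35,-13.5,0,0,0,0],[-2.45,-14.1,0,0,0,0],[-2.5,-14.36,0,0,0,0],[-2.5,-14.36,-0.2,0,0,0],[-2.5,-14.36,-0.5,0,0,0],[-2.5,-14.36,-0.6,0,0,0]]]'
```

```text
time_s: 40.22
eef_pos: [565.0, -295.3, 244.9]
ee_rot: [-0.001, 0.989, 0.147, -0.001]
force: [-0.1, 0.4, -0.9]
grip_width: 0.994
grip_force: 0.0
```

```bash
python3 -m creep '[[[0,0,-0.2,0,0,0],[0,0,-0.7,0,0,0],[0,0,-1.4,0,0,0],[0,0,-2.1,0,0,0],[0,0,-2.8,0,0,0],[0,0,-3.5,0,0,0],[0,0,-4.1,0,0,0],[0,0,-4.45,0,0,0],[0,0,-4.55,0,0,0],[0,0,-4.55,0,0,0],[0,0,-4.55,0,0,0]]]'
```

```text
time_s: 41.13
eef_pos: [565.5, -296.4, 133.7]
ee_rot: [0.0, 0.989, 0.146, 0.0]
force: [0.9, -0.7, 0.6]
grip_width: 0.997
grip_force: 0.0
```

```bash
python3 -m creep '[[[0,0,0,0,0,0],[0,0,0,0,0,0],[0,0,0,0,0,0],[0,0,0,0,0,0],[0,0,0,0,0,0],[0,0,0,0,0,0],[0,0,0,0,0,0],[0,0,0,0,0,0],[0,0,0,0,0,0],[0,0,0,0,0,0]]]' 45 50
```

```text
time_s: 41.97
eef_pos: [565.4, -296.4, 134.2]
ee_rot: [0.0, 0.989, 0.146, 0.001]
force: [-1.4, 2.1, 4.8]
grip_width: 0.687
grip_force: 53.7
```

```bash
python3 -m creep '[[[0,0,0.15,0,0,0],[0,0,0.5,0,0,0],[0,0,1.1,0,0,0],[0,0,1.8,0,0,0],[0,0,2.5,0,0,0],[0.05,0.1,3.1,0,0,0],[0.2,0.4,3.4,0,0,0],[0.5,1.0,3.5,0,0,0],[0.9,1.8,3.5,0,0,0],[1.35,2.8,3.5,0,0,0],[1.85,3.8,3.5,0,0,0],[2.35,4.8,3.5,0,0,0],[2.85,5.8,3.5,0,0,0],[3.3,6.8,3.5,0,0,0],[3.75,7.65,3.5,0,0,0],[4.05,8.25,3.4,0,0,0],[4.2,8.58,3.1,0,0,0],[4.24,8.65,2.7,0,0,0],[4.24,8.65,2.2,0,0,0],[4.24,8.65,1.8,0,0,0]]]'
```

```text
time_s: 43.63
eef_pos: [670.4, -80.9, 175.6]
ee_rot: [-0.0, 0.989, 0.146, -0.001]
force: [-0.3, 0.6, -3.8]
grip_width: 0.691
grip_force: 54.5
```

```bash
python3 -m creep '[[[0,0,-0.35,0,0,0],[0,0,-0.65,0,0,0],[0,0,-0.83,0,0,0],[0,0,-0.92,0,0,0],[0,0,-0.95,0,0,0],[0,0,-0.97,0,0,0],[0,0,-0.98,0,0,0],[0,0,-0.98,0,0,0],[0,0,-0.98,0,0,0]]]'
```

```text
time_s: 44.38
eef_pos: [671.4, -80.3, 154.3]
ee_rot: [0.0, 0.989, 0.146, 0.001]
force: [-0.2, 0.6, 3.3]
grip_width: 0.685
grip_force: 55.1
```

```bash
python3 -m creep '[[[0,0,0,0,0,0],[0,0,0,0,0,0],[0,0,0,0,0,0],[0,0,0,0,0,0],[0,0,0,0,0,0],[0,0,0.15,0,0,0],[0,0,0.5,0,0,0],[0,0,1.1,0,0,0],[0,0,1.8,0,0,0],[0,0,2.5,0,0,0],[0,0,3.2,0,0,0],[0,0,3.8,0,0,0],[0,0,4.0,0,0,0]]]' 85
```

```text
time_s: 45.47
eef_pos: [671.6, -80.3, 257.0]
ee_rot: [0.001, 0.989, 0.146, 0.002]
force: [-0.0, -0.2, 0.4]
grip_width: 0.998
grip_force: 0.0
```

```bash
python3 -m creep '[[[-0.3,-0.2,0,0,0,0],[-0.9,-0.7,0,0,0,0],[-1.7,-1.3,0,0,0,0],[-2.6,-2.0,0,0,0,0],[-3.5,-2.65,0,0,0,0],[-4.4,-3.3,0,0,0,0],[-5.3,-4.0,0,0,0,0],[-6.2,-4.7,0,0,0,0],[-7.1,-5.4,0,0,0,0],[-8.0,-6.1,0,0,0,0],[-8.9,-6.75,0,0,0,0],[-9.8,-7.4,0,0,0,0],[-10.6,-8.0,0,0,0,0],[-11.3,-8.55,0,0,0,0],[-11.7,-8.85,-0.2,0,0,0],[-11.82,-8.94,-0.6,0,0,0],[-11.82,-8.94,-1.2,0,0,0],[-11.82,-8.94,-1.8,0,0,0],[-11.82,-8.94,-2.3,0,0,0],[-11.82,-8.94,-2.6,0,0,0]]]'
```

```text
time_s: 47.13
eef_pos: [375.3, -303.4, 187.2]
ee_rot: [-0.001, 0.989, 0.146, -0.0]
force: [-1.0, -0.2, -0.3]
grip_width: 0.997
grip_force: 0.0
```

```bash
python3 -m creep '[[[0,0,-0.4,0,0,0],[0,0,-0.9,0,0,0],[0,0,-1.5,0,0,0],[0,0,-2.0,0,0,0],[0,0,-2.35,0,0,0],[0,0,-2.5,0,0,0],[0,0,-2.55,0,0,0],[0,0,-2.55,0,0,0],[0,0,-2.55,0,0,0]]]'
```

```text
time_s: 47.88
eef_pos: [375.9, -303.9, 125.2]
ee_rot: [0.0, 0.989, 0.146, 0.0]
force: [0.1, 0.7, 0.6]
grip_width: 0.995
grip_force: 0.0
```

```bash
python3 -m creep '[[[0,0,0,0,0,0],[0,0,0,0,0,0],[0,0,0,0,0,0],[0,0,0,0,0,0],[0,0,0,0,0,0],[0,0,0,0,0,0],[0,0,0,0,0,0],[0,0,0,0,0,0],[0,0,0,0,0,0],[0,0,0,0,0,0]]]' 45 50
```

```text
time_s: 48.72
eef_pos: [375.7, -303.6, 125.3]
ee_rot: [0.0, 0.989, 0.146, 0.0]
force: [-0.6, 2.8, 6.9]
grip_width: 0.685
grip_force: 52.0
```

```bash
python3 -m creep '[[[0,0,0.15,0,0,0],[0,0,0.5,0,0,0],[0,0,1.1,0,0,0],[0,0,1.8,0,0,0],[0,0,2.5,0,0,0],[0.1,0.13,3.1,0,0,0],[0.4,0.5,3.5,0,0,0],[0.8,1.05,3.6,0,0,0],[1.4,1.8,3.6,0,0,0],[2.1,2.7,3.6,0,0,0],[2.85,3.7,3.6,0,0,0],[3.6,4.65,3.6,0,0,0],[4.35,5.6,3.6,0,0,0],[5.1,6.6,3.6,0,0,0],[5.85,7.6,3.6,0,0,0],[6.6,8.55,3.6,0,0,0],[7.3,9.45,3.6,0,0,0],[7.9,10.2,3.6,0,0,0],[8.35,10.8,3.5,0,0,0],[8.52,11.02,3.2,0,0,0]]]'
```

```text
time_s: 50.38
eef_pos: [589.9, -25.4, 205.3]
ee_rot: [0.0, 0.989, 0.147, 0.001]
force: [0.2, -0.5, -1.5]
grip_width: 0.686
grip_force: 53.9
```

```bash
python3 -m creep '[[[0,0,-0.4,0,0,0],[0,0,-0.9,0,0,0],[0,0,-1.4,0,0,0],[0,0,-1.85,0,0,0],[0,0,-2.15,0,0,0],[0,0,-2.3,0,0,0],[0,0,-2.36,0,0,0],[0,0,-2.39,0,0,0],[0,0,-2.4,0,0,0],[0,0,-2.4,0,0,0]]]'
```

```text
time_s: 51.22
eef_pos: [588.7, -28.3, 145.4]
ee_rot: [0.0, 0.989, 0.146, 0.0]
force: [-3.1, 0.9, 4.1]
grip_width: 0.684
grip_force: 54.0
```

Contact. I'll release, lift, retreat toward the start side and check.

```bash
python3 -m creep '[[[0,0,0,0,0,0],[0,0,0,0,0,0],[0,0,0,0,0,0],[0,0,0,0,0,0],[0,0,0,0,0,0],[0,0,0.15,0,0,0],[0,0,0.5,0,0,0],[0,0,1.1,0,0,0],[0,0,1.8,0,0,0],[0,0,2.5,0,0,0],[0,0,3.3,0,0,0],[0,0,4.1,0,0,0],[0,0,4.8,0,0,0],[0,0,5.2,0,0,0]]]' 85
```

```text
time_s: 52.38
eef_pos: [589.0, -28.2, 277.7]
ee_rot: [0.001, 0.989, 0.146, 0.002]
force: [0.5, -0.0, 0.4]
grip_width: 0.998
grip_force: 0.0
```

```bash
python3 -m creep '[[[-0.3,-0.4,0,0,0,0],[-0.9,-1.1,0,0,0,0],[-1.8,-2.1,0,0,0,0],[-2.7,-3.2,0,0,0,0],[-3.6,-4.3,0,0,0,0],[-4.5,-5.4,0,0,0,0],[-5.4,-6.5,0,0,0,0],[-6.3,-7.6,0,0,0,0],[-7.2,-8.7,0,0,0,0],[-8.1,-9.8,0,0,0,0],[-9.0,-10.9,0,0,0,0],[-9.9,-12.0,0,0,0,0],[-10.8,-13.1,0,0,0,0],[-11.7,-14.2,0,0,0,0],[-12.6,-15.2,0,0,0,0],[-13.3,-16.0,0,0,0,0],[-13.8,-16.6,0,0,0,0],[-14,-16.9,0,0,0,0],[-14,-17,0,0,0,0],[-14,-17,0,0,0,0]]]'
python3 - <<'E'
from rig import ctrl
from h import *
a=ctrl.capture("top");S=ctrl.capture("side")
T0=pickle.load(open("top0.pkl","rb"));S0=pickle.load(open("side0.pkl","rb"))
g=lambda c,x,y,w,h:cv2.cvtColor(c["image"],cv2.COLOR_RGB2GRAY)[y:y+h,x:x+w].astype(np.float32)
# shift of each vessel's top versus start, in pixels
for n,c0,c1,cs in(("top",T0,a,dict(bottle=(278,224),jar=(365,197),can=(333,248),lid=(278,366),red=(199,221))),("side",S0,S,dict(bottle=(312,192),jar=(347,235),can=(298,228)))):
    for k,(u,v) in cs.items():
        r=24 if n=="top" else 16
        A=g(c0,u-r,v-r,2*r,2*r);B=g(c1,u-r,v-r,2*r,2*r)
        print(n,k,np.round(cv2.phaseCorrelate(A,B,cv2.createHanningWindow((2*r,2*r),cv2.CV_32F)),2))
x0,y0,w,h,s=100,150,340,255,2.35
cv2.imwrite("pics/g.png",cv2.resize(a["image"][y0:y0+h,x0:x0+w,::-1],None,fx=s,fy=s,interpolation=cv2.INTER_CUBIC))
cv2.imwrite("pics/h.png",S["image"][:,:,::-1])
E
```

```text
time_s: 54.05
eef_pos: [238.7, -452.9, 274.1]
ee_rot: [-0.001, 0.989, 0.146, 0.0]
force: [0.2, 0.2, 0.4]
grip_width: 0.995
grip_force: 0.0Traceback (most recent call last):
  File "<stdin>", line 11, in <module>
    return _wrapfunc(a, 'round', decimals=decimals, out=out)
    return _wrapit(obj, method, *args, **kwds)
    conv = _array_converter(obj)
ValueError: setting an array element with a sequence. The requested array has an inhomogeneous shape after 1 dimensions. The detected shape was (2,) + inhomogeneous part.
```

Run:
```python
from rig import ctrl
from h import *
a=ctrl.capture("top");S=ctrl.capture("side")
T0=pickle.load(open("top0.pkl","rb"));S0=pickle.load(open("side0.pkl","rb"))
g=lambda c,x,y,w,h:cv2.cvtColor(c["image"],cv2.COLOR_RGB2GRAY)[y:y+h,x:x+w].astype(np.float32)
for n,c0,c1,cs in(("top",T0,a,dict(bottle=(278,224),jar=(365,197),can=(333,248),lid=(278,366),red=(199,221))),("side",S0,S,dict(bottle=(312,192),jar=(347,235),can=(298,228)))):
    for k,(u,v) in cs.items():
        r=24 if n=="top" else 16
        d,q=cv2.phaseCorrelate(g(c0,u-r,v-r,2*r,2*r),g(c1,u-r,v-r,2*r,2*r),cv2.createHanningWindow((2*r,2*r),cv2.CV_32F))
        print(n,k,np.round(d,2),round(q,2))
o=np.zeros((600,800,3),np.uint8)
x0,y0,w,h=100,150,340,250
o[:500,:680]=cv2.resize(a["image"][y0:y0+h,x0:x0+w,::-1],None,fx=2,fy=2)
o[400:,500:]=S["image"][140:340,150:450,::-1]
cv2.imwrite("pics/g.png",o)
```

```text
top bottle [ 0.12 -0.51] 0.99
top jar [-0.07 -0.04] 0.9
top can [ 0.64 -0.52] 0.83
top lid [-0.11 -0.01] 0.81
top red [0.11 0.03] 0.9
side bottle [0.47 0.01] 0.98
side jar [ 0.17 -0.05] 1.06
side can [0.1 0.2] 1.05
```

View pics/g.png

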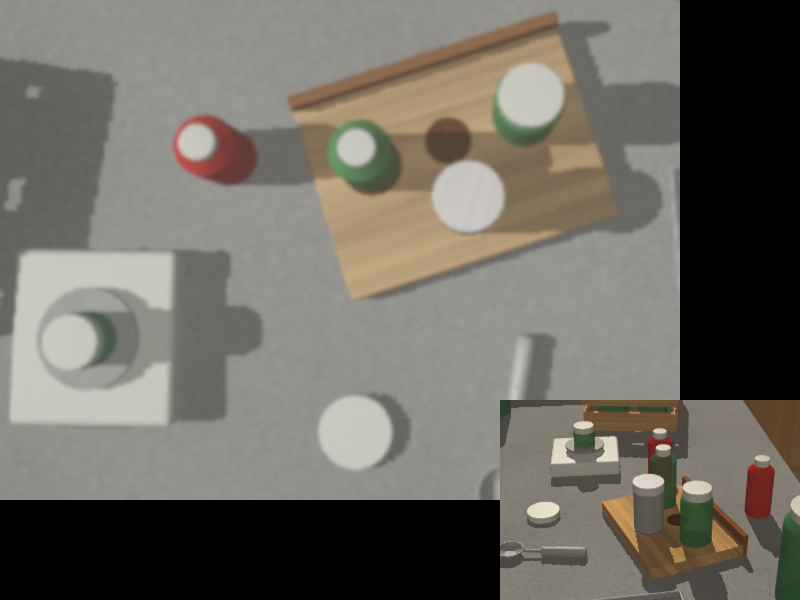

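All three vessels are upright on their marks, within about 1 mm of the start. The pot is on the pan at (85,340), and the lid and spoon are where they were.

```bash
python3 -c "
from rig import ctrl
print(ctrl.finish_job())"
```

```text
the job is handed in; nothing more can be done
None
```

The job is handed in at about 54 s of robot time: the pot stands centred on the pan (within about 1 mm), the jar, bottle and canister are back on the board within about 1 mm of where they started, everything is upright, and the lid and spoon were left alone.

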